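# Lay up the tray and hold the injection trainer on the thigh pad

## Robot

A 6-joint arm with a two-finger parallel gripper is mounted at the origin on the work surface. World frame = base frame: x ahead of the robot, y to its left, z up, the work surface at z = 0. Lengths are in m, angles in degrees, forces in N, time in s.
With the tool pointing down it reaches from about 0.3 to 0.95 m from the base axis. Payload 3.1 kg.
Tool frame: the origin (TCP) lies at the very end of the fingers, on their centre line; the grasp point (between the pads) lies 19 mm behind it; z points along the fingers, y is the line along which they close (so a half turn about z gives the same grasp; the last joint's range is limited). The gripper opens to 85 mm and grips with 20 to 120 N. Pads are 22 mm wide; open, the fingers measure 114 mm over their backs; the gripper's body (76 mm by 85 mm) begins 54 mm behind the grasp point. The pads swing forward as they close: fully open they stand 13 mm farther back than shut.
Start: joints at [-78.936, 17.653, 93.61, -0, 68.738, -3.994], TCP at [0.162, -0.604, 0.193] pointing down, gripper open.
Joint ranges: [-175.34, 175.34], [-45.06, 112.39], [2.9, 150.54], [-68.45, 248.45], [3.09, 151.38], [-168.51, 168.51]. Speed limits (degrees/s): [159.86, 159.86, 180, 180, 180, 180].

## Interface

Orientations are given as [roll, pitch, yaw] about the fixed x, y, z axes, in that order (R = Rz(yaw) Ry(pitch) Rx(roll)).
In Python, from plant import ctrl, gripper_to, kin, snapshot, ticket, readout gives the robot as it stands. Calls block until the motion is done:
- ctrl.movep(position, orientation): joint-space move of the TCP to a pose.
- ctrl.move_linear(position, vel=0.15, rotation=None): straight line of the TCP; rotation=None keeps the orientation; vel is the mean speed in m/s.
- ctrl.set_joints(angles): joint-space move.
- gripper_to(opening, newtons=None): opening from 0.0 (shut) to 1.0 (fully open); newtons is the grip in N (None keeps the last); returns when the fingers have stopped.
- ctrl.sleep(seconds).
- kin.ik(position, orientation): joint angles nearest the present ones, or None.
- snapshot(name): name is "scene" or "top" or "wrist"; returns a dict with "color" (384x512x3 uint8, blue, green, red), "fx", "fy", "cx", "cy" (pixels), "k1" (the pictures are not rectified: a ray, as slopes to the right and down, at radius r is drawn at 1 + k1 r^2 times it, then the intrinsics apply), "R" (3x3) and "t" (3): a world point X has camera coordinates R X + t; the wrist camera has in their place "hand_eye" (4x4, takes a point from camera to tool coordinates, whose origin is the TCP and whose axes are the flange's). Camera axes: x right, y down, z forward; pixel columns grow to the right and rows downward; lengths in m; the calibration is good to about 2 mm. A picture is of the moment at which its call begins: read the wrist's pose just before it. There is no depth.
A pose or a line that the arm cannot do raises ctrl.Unreachable and nothing moves.
- ticket.finish_job(): hands the job in; it is judged then, once.
Readings, each from a call of its own:
- readout.get_time(): time.
- readout.get_joints(): joint angles.
- readout.get_qd(): joint speeds.
- readout.get_joint_torque(): joint torques, N m.
- readout.get_tool_pos(): TCP position.
- readout.get_orientation(): TCP orientation.
- readout.get_force(): force on the tool from outside, world axes, zero at the start.
- readout.get_torque(): the same for the moment, N m.
- readout.get_grip_width(): opening from 0.0 (shut) to 1.0 (fully open).
- readout.get_grip_force(): force on a finger pad.
Only numpy, scipy, OpenCV 4.12 (cv2) and the standard library are available. Lean on these libraries where they do the work, as an engineer would, in place of code of your own. Each camera call takes 0.05 s, during which the arm holds its last target. There are 200 camera calls.

## Task

Get ready for a practice injection: set the small brown antiseptic bottle, the little steel swab cup and the roll of tape down in the steel tray, each standing as it stands now, without dropping them. Then take the injection trainer pen from the rack and press its sleeve end gently onto the dot in the ring marked on the thigh pad, square to the pad's sloping face, until the sleeve has gone in more than half way but is not jammed hard against its stop. Keep it pressed like that for three seconds or more and finish still holding it there; leave the large bottle and the torch where they are.

Things in the scene. Friction and masses are not known exactly. Their poses are not given: they have to be found in the camera images.
- bottle: small brown antiseptic bottle with paper label and white screw cap, standing upright: 38 mm diameter up to 50 mm, cap 25 mm diameter from 57 to 75 mm height, 70 to 140 g. Origin: centre of its underside, z up the bottle. The smaller of the two brown bottles
- cup: small round steel cup for swabs, open at the top and empty, 48 mm across at the rim, 36 mm high, walls 3 mm, narrowing slightly towards the foot, 60 g. Origin: centre of its underside, z to the mouth
- tape: roll of white surgical tape lying flat, 44 mm diameter, 25 mm high, 50 g (its core is not open to a finger). Origin: centre of its underside, z up
- tray: rectangular stainless instrument tray, fixed to the surface, 250 mm (its x) by 160 mm (its y), walls 3 mm thick and 35 mm high, inner floor 3 mm above the surface. Origin: centre of its underside, z up
- rack: white pen rack, fixed: a 10 mm plate 70 mm (its x) by 140 mm (its y) whose top is 108 mm above the surface, with two 25 mm holes 60 mm apart (at y = -30 and +30 mm), end walls below. Origin: centre of its underside. One hole holds the trainer pen, the other the torch
- pen: injection trainer pen, hanging upright in a rack hole by its flange, needle end down. White barrel 22 mm diameter from z = 0 to 85 mm; flange 33 mm diameter from 85 to 90 mm, resting on the rack plate; grey ribbed round grip head 28 mm diameter from 90 to 145 mm (standing 60 mm above the plate, twice as tall as the torch's head). Origin: centre of the barrel's lower end face; z along the pen to the head. 70 g. To come free it must rise 100 mm
- sleeve_tip (a point): centre of the end face of the pen's needle-guard sleeve, a 16 mm diameter tube that stands 12 mm out of the barrel's lower end; axes as the pen's. It moves with the sleeve
- sleeve (a joint): how far the spring sleeve is pushed into the pen, in m: 0 fully out, 0.012 fully in. It starts to move at about 3 N and takes about 6 N at 6 mm and 9 N at 12 mm, then it is hard against its stop; it springs out again when let off
- mark (a point): the centre dot of the black ring (38 mm diameter) marked on the flat outer face of the skin-coloured injection pad strapped on the thigh trainer. The pad is firm, 80 mm along x by 66 mm along y. z points straight out of the pad's face; it leans 14 to 26 degrees from vertical, to the -y side, because the thigh is rolled that way; x runs along the thigh. About 165 mm above the surface
- leg: the thigh trainer with its strapped-on pad: a stiff skin-coloured thigh section 280 mm long, rounded at the knee end,, about 130 mm thick, lying along its x in a fixed white stand. Origin: on its long axis, 75 mm straight beneath the dot; axes as those of the mark
- big_bottle: bystander: large brown stock bottle with white cap, 54 mm diameter, 131 mm high, upright. Origin: centre of its underside
- torch: bystander: metal examination torch hanging in the other rack hole, head 33 mm diameter rising 30 mm above the plate. Origin: lower end of its barrel, 75 mm below the plate's top
Things that resemble listed ones, but are neither listed nor needed, are in the scene too. Leave any blue look-alike of the bottle alone.

How it is judged:
By the outcome, as a careful person would: the job done as asked, in the order asked, and still so for the second after the job is handed in, while the arm keeps its last pose, push and grip.
It also fails if it takes over 72 s, if anything falls off the work surface, if the arm or the gripper's body presses on something with over 40 N, if the wrist force passes 120 N, or if a joint passes its speed limit or range.

## Working session

There is one attempt and no reset: what is moved stays moved. The work goes in short steps, each a Python script; the robot and the scene stay as the last script left them, time stands still between calls to the robot, and variables do not carry over. Pictures are saved under pics/ and viewed, at most 10 in all, crops included, and the job is handed in when it is done.

```bash
ls; mkdir -p pics
python3 - <<'E'
from plant import snapshot,readout
import cv2,numpy as np,pickle
for n in ("scene","top"):
    s=snapshot(n); pickle.dump(s,open(f"pics/{n}.pkl","wb"))
    cv2.imwrite(f"pics/{n}0.png",cv2.resize(s["color"],(800,600),interpolation=cv2.INTER_CUBIC))
    print(n,s["fx"],s["cx"],s["cy"],s["k1"],np.round(s["R"],3).tolist(),np.round(s["t"],3), -s["R"].T@s["t"])
s=snapshot("wrist");print(s["hand_eye"],s["fx"],s["k1"],readout.get_time())
E
```

```text
pics
scene 396.46476725856365 258.33124673660245 193.75662862788616 -0.06504111872417656 [[0.576, 0.817, -0.016], [0.539, -0.395, -0.744], [-0.614, 0.42, -0.668]] [-0.267 -0.167  1.438] [ 1.12706504 -0.45205088  0.83253826]
top 360.87878083124457 253.60418636966727 188.19232356448208 -0.1127245448125796 [[-0.008, -1.0, -0.004], [-0.982, 0.009, -0.191], [0.191, 0.002, -0.982]] [0.004 0.5   0.869] [ 0.32499342 -0.00259247  0.94892904]
[[ 4.75130322e-04 -9.57113782e-01 -2.89711897e-01  7.40693835e-02]
 [ 9.99999887e-01  4.61617009e-04  1.14977217e-04  1.08330308e-03]
 [ 2.36896606e-05 -2.89711919e-01  9.57113893e-01 -1.80481897e-01]
 [ 0.00000000e+00  0.00000000e+00  0.00000000e+00  1.00000000e+00]] 316.61923039602823 -0.08545121338483852 0.15
```

View pics/scene0.png

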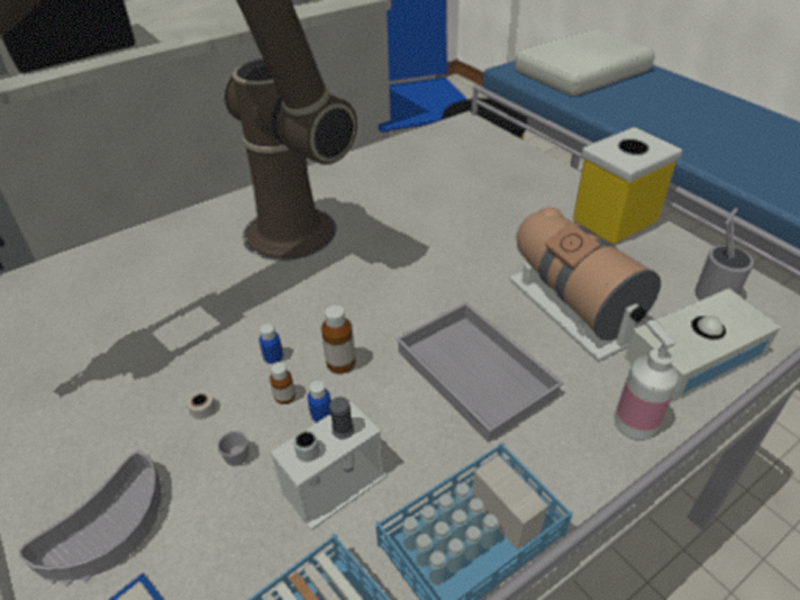

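View pics/top0.png

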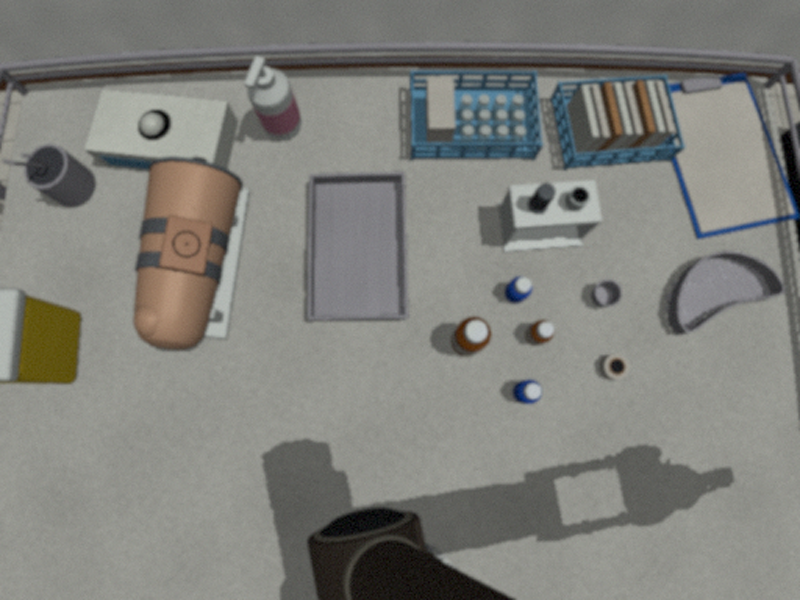

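The scene view shows the small brown bottle at (283,383), the big one at (338,340) and the blue look-alikes at (270,344) and (318,400). The cup is at (235,447), the tape at (201,403), the tall dark pen head at (341,415), the torch at (305,443) and the mark at (571,243). The top view has the same things at bottle (542,330), cup (605,293), tape (616,366), pen (543,197), torch (578,197), mark (187,244) and tray (306–405, 177–319).

Candidates:
- **Bottle:** the small brown one. The blue pair and the big brown bottle are ruled out.
- **Cup:** grey at (605,293). The tape has a white side and a dark core at (616,366), and the pen cup at (60,175) and the kidney dish are out.
- **Pen:** the taller head at (543,197), not the torch.

```bash
cat > h.py <<'E'
import numpy as np,cv2,pickle
from scipy.spatial.transform import Rotation as Ro
def K(s): return np.array([[s["fx"],0,s["cx"]],[0,s["fy"],s["cy"]],[0,0,1.]])
def D(s): return np.array([s["k1"],0,0,0,0.])
def pose(s): # world->cam
    return (s["R"],np.asarray(s["t"])) 
def ray(s,p):
    R,t=pose(s); u=cv2.undistortPoints(np.array([[p]],float),K(s),D(s))[0,0]
    d=R.T@np.array([u[0],u[1],1]); return -R.T@t,d/np.linalg.norm(d)
def onz(s,p,z):
    o,d=ray(s,p); return o+d*(z-o[2])/d[2]
def tri(obs):
    A=0;b=0
    for s,p in obs:
        o,d=ray(s,p);P=np.eye(3)-np.outer(d,d);A=A+P;b=b+P@o
    X=np.linalg.solve(A,b)
    return X,[np.linalg.norm((np.eye(3)-np.outer(d,d))@(X-o))*1e3 for o,d in (ray(s,p) for s,p in obs)]
def proj(s,X):
    R,t=pose(s); return cv2.projectPoints(np.array(X,float).reshape(-1,3),cv2.Rodrigues(R)[0],t,K(s),D(s))[0][:,0]
def wrist():
    from plant import snapshot,readout
    p=np.array(readout.get_tool_pos());o=readout.get_orientation()
    s=snapshot("wrist"); T=np.eye(4);T[:3,:3]=Ro.from_euler('xyz',o,degrees=True).as_matrix();T[:3,3]=p
    C=np.linalg.inv(T@np.array(s["hand_eye"])); s["R"]=C[:3,:3];s["t"]=C[:3,3]; return s
E
python3 - <<'E'
from h import *
S=pickle.load(open("pics/scene.pkl","rb"));T=pickle.load(open("pics/top.pkl","rb"))
f=lambda p:(np.array(p)+.5)*.64-.5
for n,z,t,s in [("bottle",.075,(543,327),(280,369)),("cup",.036,(606,292),(234,440)),("tape",.025,(616,366),(201,398)),("pen",.168,(545,188),(341,404)),("torch",.138,(579,194),(305,438)),("big",.131,(477,331),(335,314)),("blue1",.075,(522,285),(317,388)),("blue2",.075,(530,390),(267,331)),("mark",.165,(187,244),(571,243))]:
    print(n,"top",onz(T,f(t),z)[:2].round(3),"scene",onz(S,f(s),z)[:2].round(3),tri([(T,f(t)),(S,f(s))])[0].round(3))
for c in [(308,177),(405,175),(406,319),(305,319)]: print(onz(T,f(c),.035).round(3))
for a,b in [((165,216),(552,252)),((213,219),(577,226)) ,((211,273),(599,239)),((161,271),(574,262))]: print("pad",*tri([(T,f(a)),(S,f(b))]))
a=T["color"][150:260,290:410];b=S["color"][195:340,120:260]
cv2.imwrite("pics/crop.png",np.hstack([cv2.resize(a,(400,400),interpolation=2),cv2.resize(b,(400,400),interpolation=2)]))
c=T["color"][120:210,75:165];d=S["color"][120:210,320:430]
cv2.imwrite("pics/crop2.png",np.hstack([cv2.resize(c,(400,400),interpolation=2),cv2.resize(d,(400,400),interpolation=2)]))
E
```

```text
bottle top [ 0.441 -0.23 ] scene [ 0.443 -0.234] [ 0.441 -0.232  0.072]
cup top [ 0.504 -0.351] scene [ 0.5  -0.35] [ 0.503 -0.35   0.04 ]
tape top [ 0.381 -0.363] scene [ 0.378 -0.36 ] [ 0.381 -0.361  0.029]
pen top [ 0.636 -0.222] scene [ 0.634 -0.222] [ 0.635 -0.222  0.169]
torch top [ 0.638 -0.283] scene [ 0.634 -0.282] [ 0.636 -0.283  0.141]
big top [ 0.429 -0.118] scene [ 0.437 -0.12 ] [ 0.43  -0.118  0.125]
blue1 top [ 0.509 -0.2  ] scene [ 0.515 -0.205] [ 0.51  -0.202  0.069]
blue2 top [ 0.343 -0.205] scene [ 0.349 -0.212] [ 0.342 -0.209  0.068]
mark top [0.556 0.306] scene [0.559 0.305] [0.557 0.308 0.162]
[0.712 0.152 0.035]
[ 0.713 -0.017  0.035]
[ 0.462 -0.016  0.035]
[0.463 0.15  0.035]
pad [0.57044942 0.29541532 0.18040095] [np.float64(41.902885678423154), np.float64(41.90288567842312)]
pad [0.5818619  0.26094385 0.22662925] [np.float64(14.338190381683447), np.float64(14.338190381683527)]
pad [0.55094711 0.31780267 0.1456772 ] [np.float64(51.56605272941927), np.float64(51.5660527294193)]
pad [0.5320222  0.37393967 0.07649024] [np.float64(8.439816959681998), np.float64(8.439816959681826)]
```

View pics/crop.png

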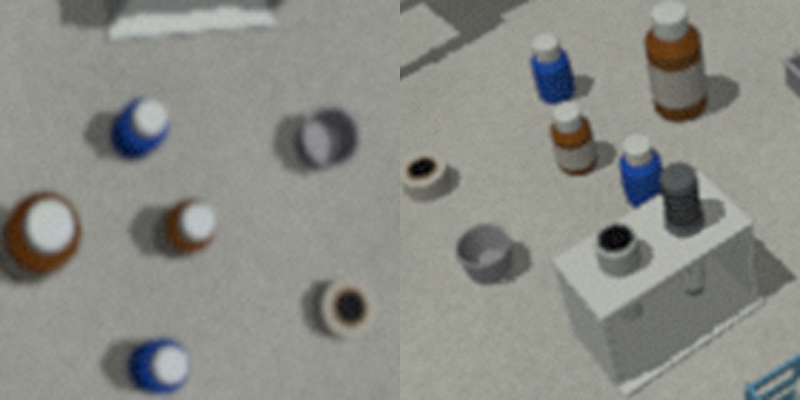

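The crop confirms the choices: the small brown bottle with a label stands between the two blue ones, the steel cup is hollow, the tape has a dark core, and the tall dark ribbed pen head is right of the shorter torch. I'll start with the tape.

```bash
cat > pp.py <<'E'
from h import *
from plant import ctrl,gripper_to,kin,readout
def pick_place(xy,zp,dst,newt,opn=1.0,dz=.0035,V=.35,yaw=0):
    o=[180,0,yaw]; t0=readout.get_time()
    gripper_to(opn,newt)
    ctrl.movep([*xy,.2],o); t1=readout.get_time()
    ctrl.move_linear([*xy,zp+.05],vel=.25); ctrl.move_linear([*xy,zp],vel=.1)
    print("at",readout.get_tool_pos(),readout.get_force())
    gripper_to(0,newt); print("grip",readout.get_grip_width(),readout.get_grip_force(),"t",t0,t1,readout.get_time())
    ctrl.move_linear([*xy,zp+.02],vel=.08); ctrl.move_linear([*xy,.2],vel=.25)
    print("grip",readout.get_grip_width(),readout.get_grip_force())
    if readout.get_grip_width()<.1: raise SystemExit("missed")
    ctrl.move_linear([*dst,.2],vel=V)
    ctrl.move_linear([*dst,zp+.03],vel=.25); ctrl.move_linear([*dst,zp+dz],vel=.04)
    print("down",readout.get_tool_pos(),readout.get_force())
    w=readout.get_grip_width(); gripper_to(min(w+.25,1),newt)
    ctrl.move_linear([*dst,zp+.05],vel=.12); ctrl.move_linear([*dst,.2],vel=.25)
    print("t",readout.get_time())
E
python3 - <<'E'
from pp import *
for p in [(.381,-.361),(.503,-.35),(.442,-.231),(.66,.068),(.59,.068),(.515,.068),(.636,-.222)]:print(np.round(kin.ik([*p,.2],[180,0,0]),0).tolist())
pick_place((.381,-.361),.002,(.66,.068),35)
from h import wrist
s=wrist(); pickle.dump(s,open("pics/w1.pkl","wb"));cv2.imwrite("pics/w1.png",s["color"])
E
```

```text
[-48.0, 6.0, 107.0, -0.0, 67.0, 42.0]
[-39.0, 16.0, 95.0, -0.0, 69.0, 51.0]
[-33.0, 3.0, 110.0, -0.0, 67.0, 57.0]
[2.0, 22.0, 88.0, -0.0, 71.0, 92.0]
[2.0, 14.0, 98.0, -0.0, 68.0, 92.0]
[3.0, 6.0, 107.0, -0.0, 67.0, 93.0]
[-23.0, 23.0, 86.0, -0.0, 71.0, 67.0]
at [ 0.38147006 -0.36149536  0.00253615] [ 0.0400536  -0.02086494  0.10526276]
grip -0.00011833918076331478 0.0 t 0.15 1.6083 3.7667
grip 0.003158372315985214 0.0missed
```

Run:
```python
from h import *
from plant import readout,gripper_to
gripper_to(1.0)
print(readout.get_tool_pos(),readout.get_orientation(),readout.get_time())
s=wrist(); pickle.dump(s,open("pics/w1.pkl","wb"));cv2.imwrite("pics/w1.png",s["color"])
print(proj(s,[.381,-.361,.025]),proj(s,readout.get_tool_pos()), proj(s,[.503,-.35,.036]))
```

```text
[ 0.38105031 -0.3610702   0.20011601] [ 1.79987923e+02 -9.84157643e-03 -9.67593422e-04] 5.8083
[[249.46562246 162.14957348]] [[248.74662809 220.67705399]] [[238.58155259  46.94902427]]
```

View pics/w1.png

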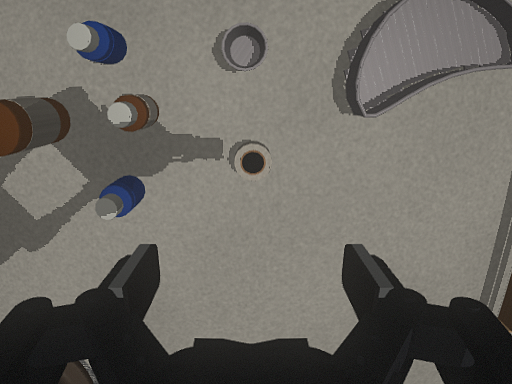

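The tape is still at (252,161), as projected, and directly under the TCP, so the position was right. The fingers closed without any contact reading. I'll repeat it with pictures at the bottom.

Run:
```python
from pp import *
xy=(.381,-.363)
ctrl.move_linear([*xy,.002],vel=.22)
im=[wrist()["color"]]
for w in (.5,0.):
    gripper_to(w,35); print(readout.get_grip_width(),readout.get_grip_force(),readout.get_tool_pos(),readout.get_force(),readout.get_time()); im.append(wrist()["color"])
cv2.imwrite("pics/w2.png",np.hstack([i[80:,120:390] for i in im])[:,:800])
```

```text
0.5031550483445268 0.0 [ 0.38104297 -0.36303506  0.00215285] [-0.18073924 -0.18090566 -0.07677323] 7.45
0.00234147170205017 0.0 [ 0.38098348 -0.36296891  0.00195203] [0.96412426 0.9028659  0.46934173] 7.9833
```

View pics/w2.png

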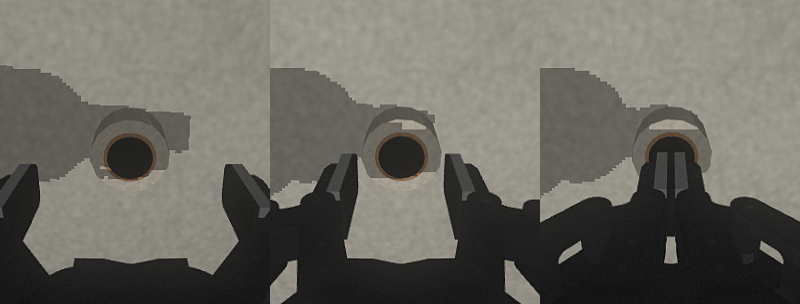

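The fingers close straight through this roll with no contact. I'll take fresh overview pictures to check for another roll hidden behind the arm.

Run:
```python
from pp import *
from plant import snapshot
ctrl.move_linear([.381,-.363,.2],vel=.3)
gripper_to(1.0)
for d in (0,): 
    a=snapshot("scene")["color"];b=snapshot("top")["color"]
pickle.dump((a,b),open("pics/ab.pkl","wb"))
cv2.imwrite("pics/ab.png",np.vstack([cv2.resize(a[100:384],(540,300),interpolation=2),cv2.resize(b[60:384],(540,300),interpolation=2)]))
```

```text
(no output)
```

View pics/ab.png

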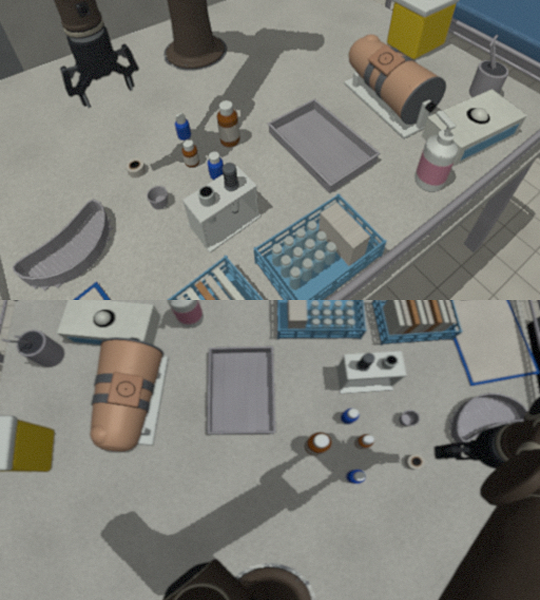

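Run:
```python
from pp import *
S=pickle.load(open("pics/scene.pkl","rb"));T=pickle.load(open("pics/top.pkl","rb"));W=pickle.load(open("pics/w1.pkl","rb"))
X=[.381,-.363,.2]
print(proj(T,X),proj(S,X)); print(readout.get_tool_pos(),readout.get_joints())
# triangulate seen tip midpoint
print(tri([(T,(417,223)),(S,(104,192))]))
# tape top centre in wrist view w1, bottle cap, cup
for p,z in [((252,161),.025),((119,112),.075),((243,45),.036)]: print(onz(W,p,z).round(3))
```

```text
[[424.40399233 228.25288396]] [[109.88549817 207.92027761]]
[ 0.38105547 -0.36303909  0.20011964] [-4.83542302e+01  6.36603566e+00  1.06475603e+02  4.20320124e-04
  6.71453372e+01  4.16426530e+01]
(array([ 0.38271344, -0.34732257,  0.2395491 ]), [np.float64(17.813731285489727), np.float64(17.813731285489784)])
[ 0.382 -0.364  0.025]
[ 0.441 -0.236  0.075]
[ 0.505 -0.355  0.036]
```

All three cameras agree on the tape's position, so the height is the suspect: in the wrist view the shut fingertips lie about 20 mm behind the stated TCP. I'll touch the empty table gently with the fingers shut to find the real tip offset.

Run:
```python
from pp import *
gripper_to(0,35)
ctrl.move_linear([.33,-.43,.2],vel=.3); ctrl.move_linear([.33,-.43,.003],vel=.3)
f0=np.array(readout.get_force()); z=.003
while z>-.05:
    z-=.002; ctrl.move_linear([.33,-.43,z],vel=.03); f=np.array(readout.get_force())-f0
    if abs(f[2])>2: break
print(z,f,readout.get_tool_pos(),readout.get_time())
ctrl.move_linear([.33,-.43,.03],vel=.15)
```

```text
-0.03900000000000002 [-0.91175921  2.19048908  9.07242679] [ 0.33016201 -0.43022269 -0.03773625] 16.9833
```

Contact comes at TCP z ≈ −0.037, so the real tips end 37 mm short of the stated TCP, which matches the wrist view. I'll correct for that and redo the tape.

```bash
sed -i 's/,\.2\]/,.15]/g; s/vel=\.25/vel=.32/g; s/V=\.35/V=.45/' pp.py
python3 - <<'E'
from pp import *
pick_place((.3815,-.363),-.034,(.66,.068),35)
E
```

```text
at [ 0.38211207 -0.36364424 -0.03327266] [0.0190071  0.5798799  0.11484183]
grip 0.49686304820703575 35.60277342796326 t 17.5917 19.0167 20.7
grip 0.5030303008498964 35.582823157310486
down [ 0.65926422  0.06808399 -0.03012591] [-3.11218271 -0.48773483  5.24678813]
t 25.95
```

Run:
```python
from pp import *
pick_place((.504,-.352),-.030,(.588,.068),30,dz=.004)
pick_place((.442,-.233),-.026,(.515,.068),35,opn=.85,dz=.004)
s=wrist(); pickle.dump(s,open("pics/w3.pkl","wb")); cv2.imwrite("pics/w3.png",s["color"])
```

```text
at [ 0.50420979 -0.3522205  -0.02984706] [ 0.49499774  0.09390193 -0.13416223]
grip 0.5281369476825308 30.637961192114744 t 25.95 27.9417 29.6083
grip 0.528134625526228 30.809568616678007
down [ 0.5873762   0.06809634 -0.02596505] [-1.17112629 -0.01489875  2.26754029]
t 34.6083
at [ 0.44280891 -0.23353787 -0.02521456] [-0.06290932 -0.35441145  0.8843216 ]
grip 0.43434553787898333 35.05137026309967 t 34.6083 36.1083 37.7083
grip 0.4316548263447621 35.11821269989014
down [ 0.51431441  0.06809543 -0.02207776] [-1.53596752 -0.0039778   2.67593792]
t 42.4167
```

View pics/w3.png

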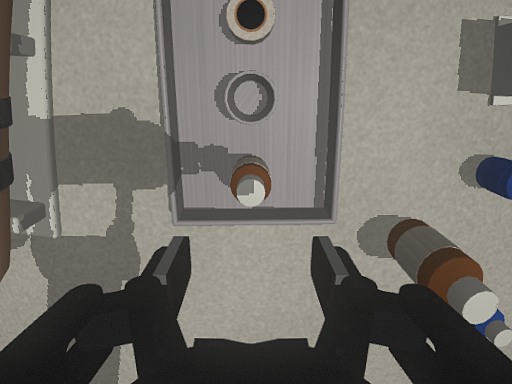

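All three stand upright in the tray: tape (250,15), cup (250,97) and bottle (250,185). Next, two close wrist views of the pad.

Run:
```python
from pp import *
L=[]
for y in (.23,.38):
    ctrl.movep([.535,y,.24],[180,0,0]); ctrl.sleep(.1); L.append(wrist())
pickle.dump(L,open("pics/L.pkl","wb")); print(readout.get_time())
o=[]
for s in L:
    c=proj(s,[.557,.307,.163])[0]; print(c); x,y=int(c[0]),int(c[1]); x0=max(x-70,0);y0=max(y-80,0)
    print("crop origin",x0,y0); o.append(cv2.resize(s["color"][y0:y0+180,x0:x0+130],None,fx=3,fy=3,interpolation=2))
h=min(i.shape[0] for i in o); cv2.imwrite("pics/pad.png",np.hstack([i[:h] for i in o]))
```

```text
44.1917
[153.13054281 159.40976931]
crop origin 83 79
[334.95385785 160.7364444 ]
crop origin 264 80
```

View pics/pad.png

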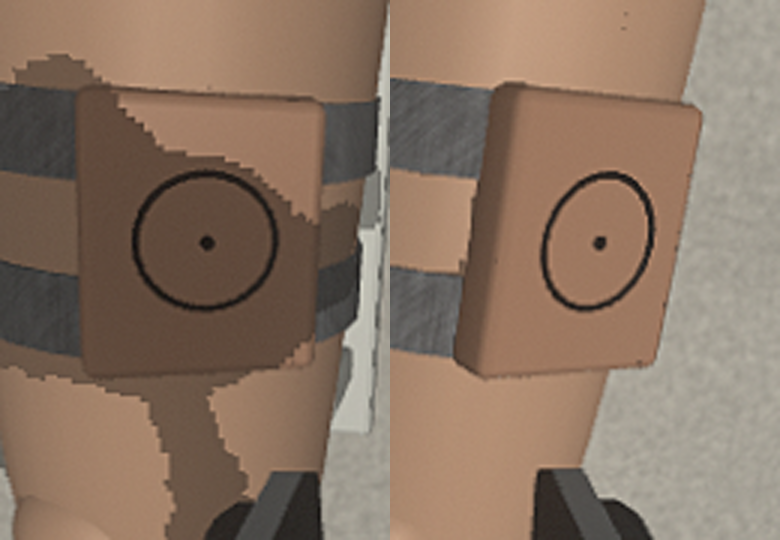

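The pad leans to the right in the image (−y). The dot is at crop (207,243) on the left and (600,243) on the right. The baseline runs along the image rows, so ring points on equal rows correspond; I'll triangulate them and fit a plane.

```bash
cat > pad.py <<'E'
from h import *
L=pickle.load(open("pics/L.pkl","rb"))
O=[(83,79),(264,80)];dot=[(207,243),(210,243)]
E=[];d2=[]
for s,o,d in zip(L,O,dot):
    g=cv2.cvtColor(s["color"],cv2.COLOR_BGR2GRAY)[o[1]:o[1]+180,o[0]:o[0]+130]
    g=cv2.resize(g,None,fx=3,fy=3,interpolation=cv2.INTER_CUBIC)
    b=cv2.morphologyEx(g,cv2.MORPH_BLACKHAT,np.ones((19,19)))
    n,lab,st,ce=cv2.connectedComponentsWithStats((b>22).astype(np.uint8))
    c=[i for i in range(1,n) if 80<st[i,2]<170 and 110<st[i,3]<160 and np.hypot(*(ce[i]-d))<15]
    dc=[i for i in range(1,n) if 30<st[i,4]<400 and np.hypot(*(ce[i]-d))<8]
    print([st[i].tolist() for i in c],[ce[i].round(1) for i in c+dc])
    def und(p): return cv2.undistortPoints(((np.asarray(p,float)+.5)/3-.5+o)[:,None],K(s),D(s))[:,0]
    p=np.argwhere(lab==c[0])[:,::-1]
    E.append(cv2.fitEllipse((und(p)*1000).astype(np.float32))); d2.append(und([ce[dc[0]]])[0])
print(E)
def rt(s,u):
    d=s["R"].T@np.array([*u,1]); return -s["R"].T@s["t"],d/np.linalg.norm(d)
def tr(us):
    A=0;b=0
    for s,u in zip(L,us):
        o,d=rt(s,u);P=np.eye(3)-np.outer(d,d);A=A+P;b=b+P@o
    return np.linalg.solve(A,b)
M=tr(d2)
def atrow(e,v): # x intersections of the ellipse with a row
    (cx,cy),(w,h),a=e;R=cv2.getRotationMatrix2D((0,0),a,1)[:,:2]
    Q=R.T@np.diag([4/w**2,4/h**2])@R; y=v-cy
    return cx+np.sort(np.roots([Q[0,0],2*Q[0,1]*y,Q[1,1]*y*y-1]).real)
P=[]
dv=(d2[1]-d2[0])[1]*1000; print("row shift",dv)
for k in np.linspace(-50,50,21):
    v=d2[0][1]*1000+k; x0,x1=atrow(E[0],v),atrow(E[1],v+dv)
    P+=[tr([(x0[i]/1000,v/1000),(x1[i]/1000,(v+dv)/1000)]) for i in (0,1)]
P=np.array(P);c=P.mean(0);U,S,V=np.linalg.svd(P-c);n=V[2]*np.sign(V[2][2])
print("mark",M,"ring centre",c,"n",n,"tilt",np.degrees(np.arccos(n[2])),"lean az",np.degrees(np.arctan2(n[1],n[0])),"rms mm",1e3*S[2]/len(P)**.5)
print("ring radii mm",1e3*np.linalg.norm(P-M,axis=1).min(),1e3*np.linalg.norm(P-M,axis=1).max())
E
python3 pad.py
```

```text
[[131, 169, 149, 144, 3513]] [array([202.4, 238.5]), array([206.9, 242.6])]
[[149, 170, 118, 144, 3566]] [array([207.5, 240.2]), array([209.3, 242.9])]
[((-317.9299011230469, -99.08522033691406), (144.0150146484375, 152.134765625), 88.17503356933594), ((261.9335632324219, -94.80509185791016), (109.66731262207031, 148.01348876953125), 23.6173095703125)]
row shift 3.799738771596908
mark [0.55698068 0.30826164 0.1629632 ] ring centre [0.55692126 0.30848543 0.16302926] n [-0.04825739 -0.42775485  0.90260568] tilt 25.49728557141204 lean az -96.43663832741275 rms mm 0.09833321792715599
ring radii mm 18.815183582660634 19.292937055268297
```

The ring fit is clean: radius 19 mm, tilt 25.5°, rms 0.1 mm. Now I'll grasp the pen, with the fingers closing along x, clear of the torch.

```bash
cat > pen.py <<'E'
from pp import *
M=np.array([.557,.3075,.163]); n=np.array([-.0483,-.4278,.9026]);n/=np.linalg.norm(n)
z=-n; y=np.array([1,0,0])-z[0]*z; y/=np.linalg.norm(y); RR=np.c_[np.cross(y,z),y,z]
rpy=Ro.from_matrix(RR).as_euler('xyz',degrees=True)
ZP=.083; LEN=ZP-.011
at=lambda gap: M+n*(LEN+gap)
E
python3 - <<'E'
from pen import *
print(rpy,kin.ik(at(.05),rpy),kin.ik(at(-.01),rpy),kin.ik([.6355,-.222,.2],[180,0,90]))
gripper_to(.8,80)
ctrl.move_linear([.58,.1,.24],vel=.4)
ctrl.movep([.6355,-.222,.18],[180,0,90])
ctrl.move_linear([.6355,-.222,ZP],vel=.15); print(readout.get_tool_pos(),readout.get_force())
gripper_to(0,80); print(readout.get_grip_width(),readout.get_grip_force(),readout.get_time())
ctrl.move_linear([.6355,-.222,.23],vel=.15); print(readout.get_grip_width(),readout.get_force(),readout.get_time())
E
```

```text
[177.23158172 -25.35927237  90.        ] [  6.37209783   6.38706901 101.86836042  26.90565209  68.07379018
  -2.40463633] [  8.99957872  10.18814863 104.01513523  28.12820557  61.66766426
  -3.03875271] [-22.96097295  22.59278291  86.19612022   0.          71.21109687
 -22.96097295]
[ 0.63638784 -0.22228562  0.08395024] [-0.02016924  0.31846368  0.55228161]
0.31325973459826034 77.85960674285889 48.3667
0.30933506451347603 [ 0.20018041  0.20503894 -1.20996076] 49.5
```

Run:
```python
from pen import *
ctrl.move_linear(at(.06),vel=.3,rotation=rpy) 
print(readout.get_time())
ctrl.move_linear(at(.008),vel=.1); ctrl.sleep(.25)
def F():
    v=[]
    for _ in range(4): v.append(np.dot(readout.get_force(),n)); ctrl.sleep(.02)
    return np.mean(v)
f0=F(); gap=.008
P=lambda: np.dot(np.array(readout.get_tool_pos())-at(0),n)*1e3
print("tare",f0,P(),readout.get_time())
while gap>-.02:
    gap-=.0015; ctrl.move_linear(at(gap),vel=.03); f=F()-f0
    if f>2.2: break
print("contact",gap,f,P(),readout.get_time(),readout.get_grip_width())
```

```text
51.2583
tare -0.37005377105878473 8.677949842101572 52.2417
contact -0.0009999999999999992 3.1366534970480324 -0.47158312227462534 54.1417 0.3113213638093096
```

Run:
```python
from pen import *
f0=-.37; P=lambda: np.dot(np.array(readout.get_tool_pos())-at(0),n)*1e3
F=lambda: np.dot(readout.get_force(),n)-f0
for g in (-.005,-.009):
    ctrl.move_linear(at(g),vel=.02); ctrl.sleep(.15); print(F(),P(),readout.get_time(),readout.get_force())
s=wrist();pickle.dump(s,open("pics/w4.pkl","wb"));cv2.imwrite("pics/w4.png",s["color"]); print(proj(s,M),readout.get_orientation(),rpy)
```

```text
5.563053063333226 -4.770848095214751 54.6417 [-1.50890963 -2.8382832   4.32754214]
7.647875276138098 -8.602477149404358 55.1417 [-1.11489833 -3.50226551  6.34375662]
[[249.53446277 188.99574839]] [177.20195943 -25.36335295  90.01849517] [177.23158172 -25.35927237  90.        ]
```

View pics/w4.png

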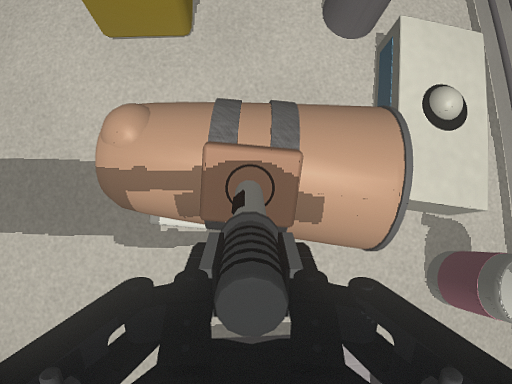

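The pen presses on the dot inside the ring (tip near (250,190)) at about 7.6 N, roughly 8.5–9 mm of the 12 mm. I'll hold it there, then hand in.

Run:
```python
from pen import *
from plant import ticket
ctrl.sleep(2); print(np.dot(readout.get_force(),n)+.37,readout.get_grip_width()); ctrl.sleep(2)
print(np.dot(readout.get_force(),n)+.37,readout.get_tool_pos(),readout.get_time())
print(ticket.finish_job())
```

```text
7.034356816606359 0.30844002091182826
7.434017660752167 [0.55412766 0.28050444 0.22029049] 59.1917
the job is handed in; nothing more can be done
None
```

I handed the job in at about 59 s: the bottle, cup and tape are standing in the tray, and the pen is held square on the dot at about 7.4 N, with the sleeve roughly 8.5–9 mm in (estimated from arm travel and push force) for over 4 s.

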